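# Seat the board carrier and reset the interlock pair

### The arm

A 6-joint arm with a two-finger parallel gripper is mounted at the origin on the work surface. World frame = base frame: x ahead of the robot, y to its left, z up, the work surface at z = 0. Lengths are in m, angles in degrees, forces in N, time in s.
With the tool pointing down it reaches from about 0.375 to 0.9 m from the base axis. Payload 3.1 kg.
Tool frame: the origin (TCP) lies at the very end of the fingers, on their centre line; the grasp point (between the pads) lies bot.grip_point_offset behind it (bot.grip_point_offset is the distance from the TCP to the grasp point, in m); z points along the fingers, y is the line along which they close (so a half turn about z gives the same grasp; the last joint's range is limited). The gripper opens to 87 mm and grips with 3 to 60 N. Pads are 19 mm wide; open, the fingers measure 117 mm over their backs; the gripper's body (75 mm by 190 mm) begins 51 mm behind the grasp point.
Start: joints at [64.315, 30.224, 82.088, -0, 67.689, -10.227], TCP at [0.167, 0.602, 0.223] pointing down, gripper open.
Joint ranges: [-176.69, 176.69], [-43.24, 126.21], [12.49, 139.97], [-82, 262], [0, 151.66], [-163.58, 163.58]. Speed limits (degrees/s): [159.86, 159.86, 180, 180, 180, 180].

### API

Orientations are given as a 3x3 rotation matrix whose columns are the frame's x, y, z axes.
In Python, from rig import bot, viewer, ticket gives the robot as it stands.
- The arm moves only by the tool servo_tool, never from a script. Its argument "targets" is a list of rows, each an object with "offset": the shift along the tool's x, y, z in m, a list of three; "dr": the turn, a rotation vector about the tool's x, y, z in degrees, a list of three. In form: [{"offset": [x, y, z], "dr": [ax, ay, az]}, ...]. A call has 1 to 20 rows; each row is the pose to reach, as a shift and turn from the pose commanded when the call began, along the tool's axes at that moment; what a row does not reach only later rows make up. A row lasts 1/12 s, in which the tool goes at most 41.7 mm and 7.16 degrees, less where a joint would pass 70% of its speed; a pose out of reach is approached as far as the arm can. A call with a gripper value outside its range is refused whole. "gripper" is the gripper command: -1 is fully open, 1 is shut, values between are in proportion, set as the call begins (left out, the last holds). The fingers move at their own pace and stop on an object; the grip force is fixed at half the most. Time passes only in rows, so rows that repeat a pose let the fingers close. It gives the time, the measured TCP pose, the force, the opening and the grip force at its end, in the units of the state.
- bot.read_state(): the state, without advancing time (a new reading comes with each control period).
- viewer.capture(name): name is "side" or "top" or "wrist"; returns a dict with "color" (384x512x3 uint8, red, green, blue), "camera_matrix" (3x3 intrinsics, pixels), "k1" (the pictures are not rectified: a ray, as slopes to the right and down, at radius r is drawn at 1 + k1 r^2 times it, then the intrinsics apply), "R" (3x3) and "t" (3): a world point X has camera coordinates R X + t. Camera axes: x right, y down, z forward; pixel columns grow to the right and rows downward; lengths in m; the calibration is good to about 2 mm. A picture is of the moment at which its call begins. There is no depth.
- ticket.hand_in(): hands the job in; it is judged then, once.
The state is a dict: "time_s": time; "joint_positions": joint angles; "qvel": joint speeds; "tau": joint torques, N m; "position": TCP position; "tcp_rot": TCP orientation; "force": force on the tool from outside, world axes, zero at the start; "moment": the same for the moment, N m; "opening": opening from 0.0 (shut) to 1.0 (fully open); "grasp_force": force on a finger pad.
Only numpy, scipy, OpenCV 4.12 (cv2) and the standard library are available. Lean on these libraries where they do the work, as an engineer would, in place of code of your own. Each camera call takes 0.05 s, during which the arm holds its last target. There are 200 camera calls.

### The job

Push the board carrier along its channel until it is fully home against the end stop of the test fixture; do not pick it up. Then reset the interlock: with one fingertip on each, press the two large buttons of the reset box down together, hold both fully down for two seconds, and let go. Leave the small single button and the things lying on the bench alone.

Things in the scene. Friction and masses are not known exactly. Their poses are not given: they have to be found in the camera images.
- fixture: Fixed aluminium base, 210 (x) x 110 (y) x 12 mm; origin: centre of its underside. Two steel rails along its x (tops 24 mm above the bench, 73 mm apart) form a channel; at its +x end stands the end stop, 12 mm thick, 56 mm high, inner face at x = +93 mm. +x points away from the robot, turned up to 0.35 rad. Fixture and reset box swap sides (left, right).
- carrier: Loose 0.2 kg carrier in the channel, axes as the fixture's; origin: centre of its underside, 12 mm above the bench. Slab 100 (x) x 70 x 8 mm with a green circuit board (parts to 36 mm). Push plate at its -x end: 60 wide, 6 thick, 8 to 42 mm above the origin, outer face at x = -50 mm. Starts 35 to 80 mm short; home = origin at x = +43 mm in the fixture. Slides with under 6 N, stays where left.
- station: Fixed grey interlock reset box, 100 (x) x 130 (y) x 45 mm, turned up to 0.5 rad; origin: centre of its underside. On its flat top: two large round black buttons side by side at x = +20, y = +28 and -28 mm (56 mm between centres), and one small single button nearer the robot at x = -30, y = 0.
- pair_left_top (a point): Centre of the top face of the large button on the box's +y side: cap 26 mm across in a steel collar 42 mm across and 12 mm high; the face is 67 mm above the bench when up and moves with the cap.
- pair_right_top (a point): The same for the large button on the box's -y side.
- pair_left (a joint): Travel of that large +y button: 0 up, 0.006 m fully down; the spring takes from about 1.2 N to 4 N when fully down and returns it when let go.
- pair_right (a joint): Travel of the large -y button, same values and spring.
- single (a joint): Travel of the small single button (cap 14 mm across, top also 67 mm above the bench): 0 up, 0.006 m down. To be left alone.
- meter: Bystander: dark green hand multimeter lying face up between fixture and box, 85 x 180 x 36 mm (45 mm with its dial); origin: centre of its underside.
- tape: Bystander: roll of dark green tape lying flat on the left, 60 mm across, 19 mm high; origin: centre of its underside.
- screwdriver: Bystander: screwdriver, 170 mm long, lying between fixture and box roughly along world x; origin near its middle.
Mind the look-alikes: they are no part of the job. Leave any purple look-alike of the station alone.

How it is judged (in metres and radians):
On the way, in this order (a step that is already met when the one before it is completed fails the run):
1. the carrier is home against the end stop (x of carrier in the frame of fixture above 0.039 m and z of carrier in the frame of fixture below 0.016 m), for 0.2 s.
2. both large buttons are held down together by the fingers for 1.5 s (all of step 1 and value of joint each of pair_left, pair_right above 0.0045 m and contact force between the fingers and station above 2 N), for 1.5 s.
At the end, for the whole second after the job is handed in: The carrier lies in the channel within 4 mm of the end stop, at rest, and all three buttons are up again (within 1 mm) (all of step 1 and value of joint each of pair_left, pair_right, single below 0.001 m and linear speed of carrier below 0.01 m/s); the robot touches nothing.
It fails at once if the carrier is lifted (more than 12 mm) or tipped (more than 0.25 rad) (z of carrier in the frame of fixture above 0.024 m or angle between carrier's own z axis and vertical above 0.25 rad).
It fails at once if one large button is pressed down while the other is still up ((value of joint pair_left above 0.0045 m and value of joint pair_right below 0.0008 m) or (value of joint pair_right above 0.0045 m and value of joint pair_left below 0.0008 m)).
It fails at once if the small single button is pressed (value of joint single above 0.003 m).
It fails at once if a bystander is moved by more than 20 mm (distance of any of meter, tape, screwdriver from where it was at the start of the episode above 0.02 m).
It also fails if it takes over 48 s, if anything falls off the work surface, if the arm or the gripper's body presses on something with over 40 N, if the wrist force passes 120 N, or if a joint passes its speed limit or range.

## Working session

There is one attempt and no reset: what is moved stays moved. The work goes in short steps, Python scripts to look and compute and a tool call to move; the robot and the scene stay as the last step left them, time stands still between calls to the robot, and variables do not carry over. Pictures are saved under pics/ and viewed, at most 10 in all, crops included, and the job is handed in when it is done.

Besides the shell and the picture viewer there is one more tool, called by a JSON object that holds its "fn" and its "kwargs". servo_tool: Moves the arm, as the interface text tells. Its arguments: {"type":"object","properties":{"targets":{"type":"array"},"gripper":{"type":"number"}},"required":["targets"]}

```bash
ls; mkdir -p pics; python3 - <<'E'
from rig import bot, viewer
import cv2,numpy as np
ims=[]
for n in ["top","side"]:
    c=viewer.capture(n); cv2.imwrite(f"pics/{n}0.png",c["color"][:,:,::-1])
    np.savez(f"pics/{n}0.npz",**c)
    print(n,c["camera_matrix"].tolist(),c["k1"],(-c["R"].T@c["t"]).round(3))
s=bot.read_state();print(s["time_s"],s["position"],s["tcp_rot"],s["opening"],bot.grip_point_offset)
E
```

```text
pics
top [[400.763017426667, 0.0, 264.28641887367206], [0.0, 400.763017426667, 196.46688186050204], [0.0, 0.0, 1.0]] 0.04933912719341116 [ 0.392 -0.024  1.134]
side [[493.04623251231067, 0.0, 248.66266854275594], [0.0, 493.04623251231067, 192.7094851639415], [0.0, 0.0, 1.0]] -0.11234252061705213 [ 0.012 -0.979  0.747]
0.1 [0.16627647 0.60177461 0.22166227] [[-9.63816542e-01  2.66565035e-01 -8.69180665e-04]
 [ 2.66566220e-01  9.63814886e-01 -1.82123942e-03]
 [ 3.52250512e-04 -1.98703489e-03 -9.99997964e-01]] 1.0029142586020812 0.0187
```

View pics/top0.png

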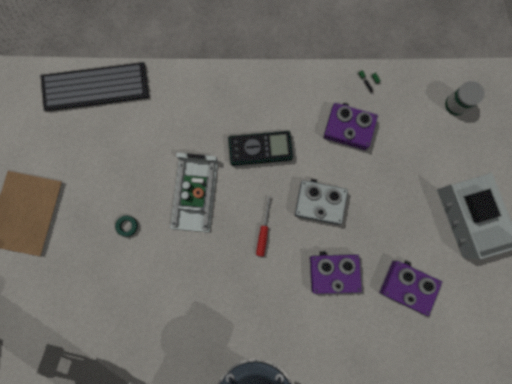

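View pics/side0.png

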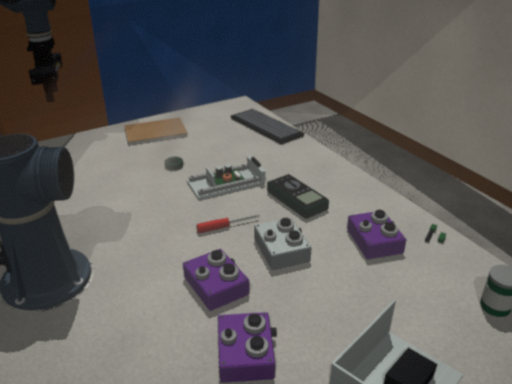

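The top view shows the fixture around (195,192) and the grey box around (322,203). The meter is at (262,148), the screwdriver at (265,225) and the tape at (127,226). Next I'll zoom in.

```bash
cat > h.py <<'E'
import cv2,numpy as np
def load(f): return dict(np.load(f))
def ray(c,uv):
    K=c["camera_matrix"];p=np.array([(uv[0]-K[0,2])/K[0,0],(uv[1]-K[1,2])/K[1,1]]);s=p.copy()
    for _ in range(20): s=p/(1+float(c["k1"])*(s@s))
    return -c["R"].T@c["t"], c["R"].T@np.r_[s,1]
def onz(c,uv,z):
    o,d=ray(c,uv); return (o+d*(z-o[2])/d[2])[:2]
def proj(c,X):
    q=c["R"]@np.asarray(X,float)+c["t"];s=q[:2]/q[2];s=s*(1+float(c["k1"])*(s@s));K=c["camera_matrix"]
    return s*K[0,0]+K[:2,2]
E
python3 - <<'E'
import cv2
a=cv2.imread("pics/top0.png")
cv2.imwrite("pics/z1.png",cv2.resize(a[145:240,165:225],None,fx=6,fy=6,interpolation=cv2.INTER_CUBIC))
f=cv2.resize(a[145:240,165:225],None,fx=6,fy=6,interpolation=cv2.INTER_CUBIC)
s=cv2.resize(a[165:260,290:355],None,fx=6,fy=6,interpolation=cv2.INTER_CUBIC)
import numpy as np
cv2.imwrite("pics/z1.png",np.hstack([f,s]))
b=cv2.imread("pics/side0.png")
cv2.imwrite("pics/z2.png",cv2.resize(b[145:275,180:320],None,fx=4.5,fy=4.5,interpolation=cv2.INTER_CUBIC))
E
```

```text
(no output)
```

View pics/z1.png

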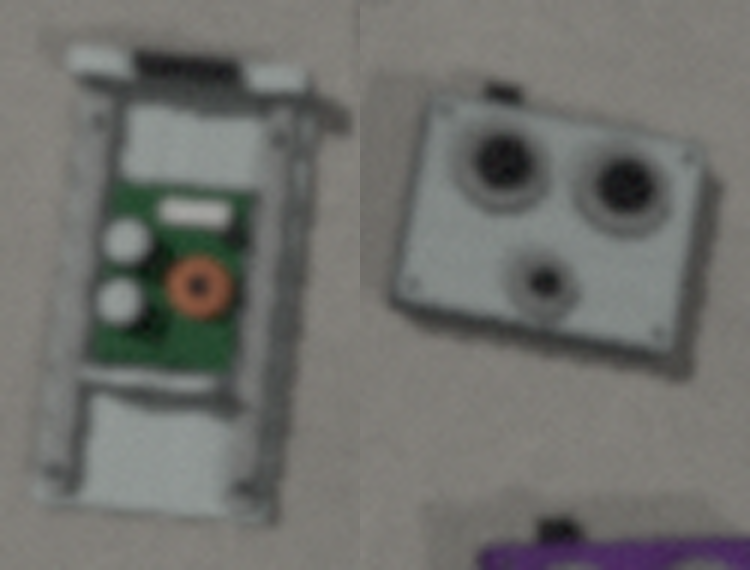

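View pics/z2.png

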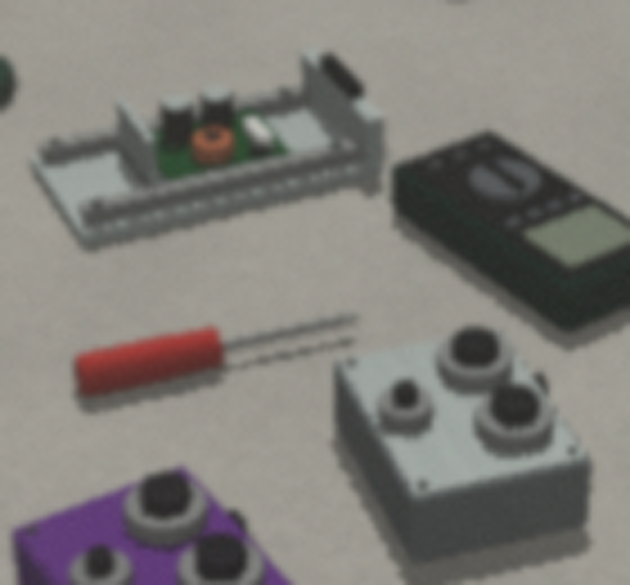

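z1 shows the end stop's top strip from (70,60) to (308,80), the push plate's top from (83,375) to (213,383), and base near corners at (38,500) and (270,520). The button caps sit at (503,160), (627,183) and (545,282). z2 shows the same caps from the side. Now I'll measure these points.

```bash
python3 - <<'E'
from h import *
T=load("pics/top0.npz");S=load("pics/side0.npz")
def blobs(c,x0,x1,y0,y1,th):
    g=cv2.cvtColor(c["color"],cv2.COLOR_RGB2GRAY)[y0:y1,x0:x1]
    g=cv2.resize(g,None,fx=4,fy=4,interpolation=cv2.INTER_CUBIC)
    n,l,st,ce=cv2.connectedComponentsWithStats((g<th).astype(np.uint8))
    return [(((ce[i]+.5)/4-.5+[x0,y0]).round(2),st[i,4]/16) for i in range(1,n) if st[i,4]>60]
for th in (55,70):
  for n,c,r in(("T",T,(300,350,182,217)),("S",S,(262,305,215,245))):
    print(n,th,[(*u,round(a,1),onz(c,u,.067).round(4)) for u,a in blobs(c,*r,th)])
z1=lambda u,v:((u+.5)/6-.5+165,(v+.5)/6-.5+145)
z1s=lambda u,v:((u-360+.5)/6-.5+290,(v+.5)/6-.5+165)
z2=lambda u,v:((u+.5)/4.5-.5+180,(v+.5)/4.5-.5+145)
for nm,p,z in [("stopL out",(70,45),.056),("stopR out",(308,67),.056),("stopL in",(68,72),.056),("stopR in",(305,94),.056),
 ("baseL",(36,502),.012),("baseR",(270,522),.012),("plateL",(83,377),.054),("plateR",(213,388),.054),
 ("railL near",(58,490),.024),("railR near",(248,498),.024)]: print(nm,onz(T,z1(*p),z).round(4))
print("side plate top", [onz(S,z2(*p),.054).round(4) for p in((120,103),(157,150))],"base",[onz(S,z2(*p),.012).round(4) for p in((35,160),(88,237))])
print("box",[onz(T,z1s(*p),.045).round(4) for p in((430,95),(706,150),(670,352),(392,300))])
E
```

```text
T 55 [(np.float64(313.6), np.float64(191.61), np.float64(58.2), array([ 0.5541, -0.1582])), (np.float64(333.85), np.float64(195.61), np.float64(58.1), array([ 0.5434, -0.2123])), (np.float64(320.43), np.float64(211.64), np.float64(13.1), array([ 0.5   , -0.1756]))]
S 55 [(np.float64(303.09), np.float64(215.5), np.float64(6.3), array([ 0.6001, -0.1648])), (np.float64(285.2), np.float64(222.05), np.float64(47.6), array([ 0.5474, -0.1661])), (np.float64(269.66), np.float64(232.54), np.float64(11.4), array([ 0.4933, -0.1837])), (np.float64(293.81), np.float64(234.81), np.float64(55.8), array([ 0.5369, -0.2196]))]
T 70 [(np.float64(313.63), np.float64(191.59), np.float64(74.9), array([ 0.5542, -0.1582])), (np.float64(333.86), np.float64(195.59), np.float64(73.5), array([ 0.5435, -0.2123])), (np.float64(320.43), np.float64(211.6), np.float64(21.4), array([ 0.5001, -0.1756]))]
S 70 [(np.float64(302.69), np.float64(215.74), np.float64(10.1), array([ 0.5987, -0.1651])), (np.float64(285.17), np.float64(221.98), np.float64(62.6), array([ 0.5475, -0.1658])), (np.float64(293.64), np.float64(234.57), np.float64(75.2), array([ 0.537 , -0.2186])), (np.float64(269.62), np.float64(232.51), np.float64(19.8), array([ 0.4933, -0.1836])), (np.float64(262.26), np.float64(243.33), np.float64(3.9), array([ 0.4577, -0.2106]))]
stopL out [0.6645 0.217 ]
stopR out [0.6548 0.108 ]
stopL in [0.6519 0.2175]
stopR in [0.6421 0.1091]
baseL [0.4579 0.2355]
baseR [0.4488 0.1268]
plateL [0.5117 0.2067]
plateR [0.5069 0.1482]
railL near [0.4627 0.2228]
railR near [0.4592 0.1356]
side plate top [array([0.5082, 0.2025]), array([0.5023, 0.1341])] base [array([0.4563, 0.2311]), array([0.4474, 0.1246])]
box [array([ 0.5886, -0.1273]), array([ 0.5633, -0.2532]), array([ 0.4708, -0.2346]), array([ 0.4939, -0.1091])]
```

```bash
cat >> h.py <<'E'
from scipy.spatial.transform import Rotation as Ro
def goto(s,p,yaw):
    "offset/dr (tool axes) from state to a pointing-down pose with tool y along the yawed frame's +y"
    R=np.array(s["tcp_rot"]);c,q=np.cos(yaw),np.sin(yaw)
    G=np.array([[-c,-q,0],[-q,c,0],[0,0,-1]]).T
    G=np.column_stack([[-c,-q,0],[-q,c,0],[0,0,-1]])
    d=np.array(p)-s["position"]
    print("offset",(R.T@d).round(4),"dr",Ro.from_matrix(R.T@G).as_rotvec(degrees=True).round(2),"d",d.round(4))
E
python3 - <<'E'
from h import *; from rig import bot
goto(bot.read_state(),(.4768,.1788,.12),-.088)
E
```

```text
offset [-0.4121 -0.3247  0.1022] dr [ -0.11  -0.03 -10.42] d [ 0.3105 -0.423  -0.1017]
```

{"fn": "servo_tool", "kwargs": {"targets": [{"offset": [-0.412,-0.325,0.0],"dr": [0,0,-10.4]},{"offset": [-0.412,-0.325,0.0],"dr": [0,0,-10.4]},{"offset": [-0.412,-0.325,0.0],"dr": [0,0,-10.4]},{"offset": [-0.412,-0.325,0.0],"dr": [0,0,-10.4]},{"offset": [-0.412,-0.325,0.0],"dr": [0,0,-10.4]},{"offset": [-0.412,-0.325,0.0],"dr": [0,0,-10.4]},{"offset": [-0.412,-0.325,0.05],"dr": [0,0,-10.4]},{"offset": [-0.412,-0.325,0.102],"dr": [0,0,-10.4]},{"offset": [-0.412,-0.325,0.102],"dr": [0,0,-10.4]},{"offset": [-0.412,-0.325,0.102],"dr": [0,0,-10.4]},{"offset": [-0.412,-0.325,0.102],"dr": [0,0,-10.4]},{"offset": [-0.412,-0.325,0.102],"dr": [0,0,-10.4]},{"offset": [-0.412,-0.325,0.102],"dr": [0,0,-10.4]},{"offset": [-0.412,-0.325,0.102],"dr": [0,0,-10.4]},{"offset": [-0.412,-0.325,0.102],"dr": [0,0,-10.4]},{"offset": [-0.412,-0.325,0.102],"dr": [0,0,-10.4]},{"offset": [-0.412,-0.325,0.102],"dr": [0,0,-10.4]},{"offset": [-0.412,-0.325,0.102],"dr": [0,0,-10.4]},{"offset": [-0.412,-0.325,0.102],"dr": [0,0,-10.4]},{"offset": [-0.412,-0.325,0.102],"dr": [0,0,-10.4]}], "gripper": 1}}

```text
time_s: 1.77
position: [0.4766, 0.1804, 0.1211]
tcp_rot: [[-0.996, 0.086, 0.001], [0.086, 0.996, 0.0], [-0.001, 0.0, -1.0]]
force: [-0.0, 0.5, 0.9]
opening: 0.003
grasp_force: 0.0
```

```bash
python3 - <<'E'
from h import *; from rig import bot,viewer
s=bot.read_state(); print(s["position"],s["time_s"],s["opening"],s["force"])
goto(s,(.4768,.1788,.018),-.088)
a=viewer.capture("wrist")["color"];b=viewer.capture("top")["color"][140:240,160:230]
b=cv2.resize(b,None,fx=3.84,fy=3.84)
cv2.imwrite("pics/w1.png",np.hstack([a,b])[:,:,::-1])
E
```

```text
[0.47656282 0.18035522 0.1210645 ] 1.7667 0.0025735498999995177 [-0.02714283  0.46110251  0.8631038 ]
offset [-0.0003 -0.0015  0.1031] dr [0.01 0.04 0.1 ] d [ 0.0002 -0.0016 -0.1031]
```

View pics/w1.png

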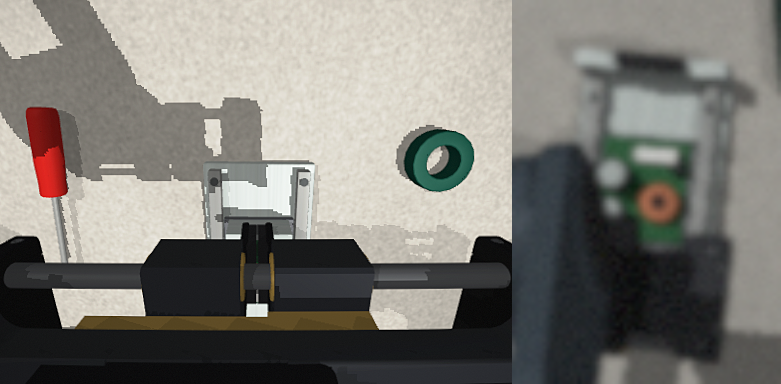

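The wrist view (image up is toward the robot) shows the base's near edge at row 163 and a line at row 217 between the rails. The fingers are near (257,230). I'll project expected points into this view to check what that line is.

```bash
python3 - <<'E'
from h import *; from rig import bot,viewer
c=viewer.capture("wrist"); print((-c["R"].T@c["t"]).round(3))
for z in(.012,.020,.054): print(z,"edge163",onz(c,(258,163),z).round(4),"line217",onz(c,(258,217),z).round(4))
print("base corners",onz(c,(205,163),.012),onz(c,(315,163),.012))
print("rails inner z24",onz(c,(222,190),.024),onz(c,(296,190),.024))
for n,p in(("TCP",bot.read_state()["position"]),("TCPlow",(.4768,.1788,.018)),("platetop",(.509,.1775,.054)),("platebot",(.509,.1775,.02))): print(n,proj(c,p).round(1))
E
```

```text
[0.395 0.186 0.282]
0.012 edge163 [0.4515 0.1817] line217 [0.5077 0.1768]
0.02 edge163 [0.4498 0.1818] line217 [0.5044 0.1771]
0.054 edge163 [0.4428 0.1823] line217 [0.4902 0.1782]
base corners [0.44698301 0.13053105] [0.45632019 0.23668709]
rails inner z24 [0.47205525 0.14542781] [0.47822978 0.21565083]
TCP [259.2 238.2]
TCPlow [257.3 189.9]
platetop [259.1 236.6]
platebot [258.8 221.2]
```

{"fn": "servo_tool", "kwargs": {"targets": [{"offset": [0,0,0.04],"dr": [0,0,0]},{"offset": [0,0,0.075],"dr": [0,0,0]},{"offset": [0,0,0.095],"dr": [0,0,0]},{"offset": [0,0,0.102],"dr": [0,0,0]},{"offset": [0,0,0.102],"dr": [0,0,0]},{"offset": [-0.01,0,0.102],"dr": [0,0,0]},{"offset": [-0.016,0,0.102],"dr": [0,0,0]},{"offset": [-0.02,0,0.102],"dr": [0,0,0]},{"offset": [-0.023,0,0.102],"dr": [0,0,0]},{"offset": [-0.026,0,0.102],"dr": [0,0,0]},{"offset": [-0.029,0,0.102],"dr": [0,0,0]},{"offset": [-0.032,0,0.102],"dr": [0,0,0]},{"offset": [-0.035,0,0.102],"dr": [0,0,0]},{"offset": [-0.038,0,0.102],"dr": [0,0,0]},{"offset": [-0.041,0,0.102],"dr": [0,0,0]},{"offset": [-0.044,0,0.102],"dr": [0,0,0]},{"offset": [-0.047,0,0.102],"dr": [0,0,0]},{"offset": [-0.05,0,0.102],"dr": [0,0,0]}]}}

```text
time_s: 3.42
position: [0.5271, 0.1749, 0.0185]
tcp_rot: [[-0.996, 0.088, -0.0], [0.088, 0.996, -0.0], [0.0, -0.0, -1.0]]
force: [-2.4, -0.7, 1.6]
opening: 0.004
grasp_force: 1.2
```

Contact is made at about 2.4 N and the carrier is sliding. I'll continue slowly.

{"fn": "servo_tool", "kwargs": {"targets": [{"offset": [-0.002,0,0],"dr": [0,0,0]},{"offset": [-0.004,0,0],"dr": [0,0,0]},{"offset": [-0.006,0,0],"dr": [0,0,0]},{"offset": [-0.008,0,0],"dr": [0,0,0]},{"offset": [-0.01,0,0],"dr": [0,0,0]},{"offset": [-0.01,0,0],"dr": [0,0,0]}]}}

```text
time_s: 3.92
position: [0.5377, 0.174, 0.0185]
tcp_rot: [[-0.996, 0.088, 0.001], [0.088, 0.996, 0.0], [-0.001, 0.0, -1.0]]
force: [-0.9, 0.4, 0.6]
opening: 0.003
grasp_force: 0.2
```

{"fn": "servo_tool", "kwargs": {"targets": [{"offset": [-0.001,0,0],"dr": [0,0,0]},{"offset": [-0.002,0,0],"dr": [0,0,0]},{"offset": [-0.003,0,0],"dr": [0,0,0]},{"offset": [-0.004,0,0],"dr": [0,0,0]}]}}

```text
time_s: 4.25
position: [0.5376, 0.1739, 0.0185]
tcp_rot: [[-0.996, 0.088, -0.006], [0.088, 0.996, -0.0], [0.006, -0.001, -1.0]]
force: [-8.5, 2.3, 5.9]
opening: 0.003
grasp_force: 4.1
```

{"fn": "servo_tool", "kwargs": {"targets": [{"offset": [-0.001,0,0],"dr": [0,0,0]},{"offset": [-0.002,0,0],"dr": [0,0,0]},{"offset": [-0.003,0,0],"dr": [0,0,0]},{"offset": [-0.003,0,0],"dr": [0,0,0]}]}}

```text
time_s: 4.58
position: [0.5374, 0.1739, 0.0183]
tcp_rot: [[-0.996, 0.088, -0.013], [0.088, 0.996, -0.0], [0.012, -0.001, -1.0]]
force: [-10.8, 2.6, 8.2]
opening: 0.009
grasp_force: 5.7
```

```bash
python3 - <<'E'
from h import *; from rig import viewer
a=viewer.capture("side")["color"][140:215,175:280]
b=viewer.capture("top")["color"][145:240,165:225]
a=cv2.resize(a,None,fx=4.5,fy=4.5,interpolation=2);b=cv2.resize(b,(213,337),interpolation=2)
cv2.imwrite("pics/p1.png",np.hstack([a[:337],b])[:,:,::-1])
E
```

```text
(no output)
```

View pics/p1.png

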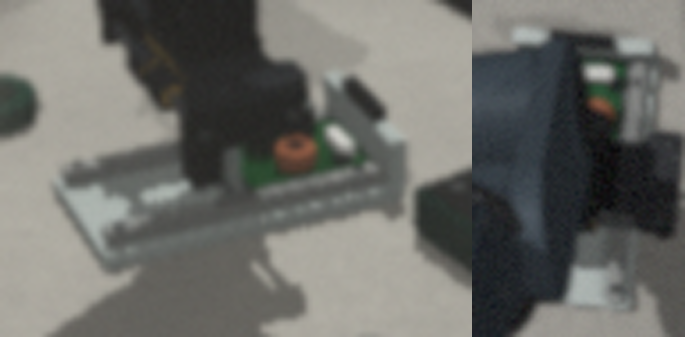

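The carrier looks home: the board sits close to the end stop, and the finger stopped dead while the force rose to 10.8 N, above the sliding force. I'll back off and rise.

{"fn": "servo_tool", "kwargs": {"targets": [{"offset": [0.005,0,0],"dr": [0,0,0]},{"offset": [0.015,0,0],"dr": [0,0,0]},{"offset": [0.03,0,0],"dr": [0,0,0]},{"offset": [0.035,0,0],"dr": [0,0,0]},{"offset": [0.035,0,-0.03],"dr": [0,0,0]},{"offset": [0.035,0,-0.07],"dr": [0,0,0]},{"offset": [0.035,0,-0.11],"dr": [0,0,0]},{"offset": [0.035,0,-0.14],"dr": [0,0,0]},{"offset": [0.035,0,-0.14],"dr": [0,0,0]},{"offset": [0.035,0,-0.14],"dr": [0,0,0]}], "gripper": 1}}

```text
time_s: 5.52
position: [0.5111, 0.1767, 0.1608]
tcp_rot: [[-0.996, 0.088, 0.007], [0.088, 0.996, 0.001], [-0.007, 0.001, -1.0]]
force: [-0.6, -0.6, 0.4]
opening: 0.004
grasp_force: 0.0
```

```bash
python3 - <<'E'
from h import *; from rig import bot
s=bot.read_state();print(s["position"],s["time_s"])
goto(s,(.5475,-.1855,.16),-.194)
E
```

```text
[0.51110788 0.17666506 0.16080682] 5.5167
offset [-0.0682 -0.3575  0.0008] dr [0.1  0.4  6.06] d [ 0.0364 -0.3622 -0.0008]
```

{"fn": "servo_tool", "kwargs": {"targets": [{"offset": [-0.068,-0.3575,0.0],"dr": [0,0.4,6.1]},{"offset": [-0.068,-0.3575,0.0],"dr": [0,0.4,6.1]},{"offset": [-0.068,-0.3575,0.0],"dr": [0,0.4,6.1]},{"offset": [-0.068,-0.3575,0.0],"dr": [0,0.4,6.1]},{"offset": [-0.068,-0.3575,0.0],"dr": [0,0.4,6.1]},{"offset": [-0.068,-0.3575,0.0],"dr": [0,0.4,6.1]},{"offset": [-0.068,-0.3575,0.0],"dr": [0,0.4,6.1]},{"offset": [-0.068,-0.3575,0.0],"dr": [0,0.4,6.1]},{"offset": [-0.068,-0.3575,0.0],"dr": [0,0.4,6.1]},{"offset": [-0.068,-0.3575,0.0],"dr": [0,0.4,6.1]},{"offset": [-0.068,-0.3575,0.0],"dr": [0,0.4,6.1]},{"offset": [-0.068,-0.3575,0.0],"dr": [0,0.4,6.1]},{"offset": [-0.068,-0.3575,0.0],"dr": [0,0.4,6.1]},{"offset": [-0.068,-0.3575,0.0],"dr": [0,0.4,6.1]},{"offset": [-0.068,-0.3575,0.0],"dr": [0,0.4,6.1]},{"offset": [-0.068,-0.3575,0.0],"dr": [0,0.4,6.1]},{"offset": [-0.068,-0.3575,0.0],"dr": [0,0.4,6.1]},{"offset": [-0.068,-0.3575,0.0],"dr": [0,0.4,6.1]}], "gripper": 0.057}}

```text
time_s: 7.02
position: [0.5452, -0.1852, 0.1587]
tcp_rot: [[-0.981, 0.193, -0.007], [0.193, 0.981, 0.001], [0.007, -0.0, -1.0]]
force: [-0.2, -0.3, 0.0]
opening: 0.474
grasp_force: 0.0
```

```bash
python3 - <<'E'
from h import *; from rig import bot,viewer
s=bot.read_state();print(s["position"],s["time_s"],s["opening"],s["tcp_rot"].round(4).tolist(),s["force"])
c=viewer.capture("wrist");np.savez("pics/w2.npz",**c)
for p in((.5541,-.1582,.067),(.5434,-.2123,.067),(.500,-.1756,.067),s["position"]):print(proj(c,p).round(1))
t=viewer.capture("top")
b=cv2.resize(t["color"][145:240,165:225],(242,384),interpolation=2)
cv2.imwrite("pics/w2.png",np.hstack([c["color"],b])[:,:,::-1])
E
```

```text
[ 0.54524998 -0.18516963  0.15873657] 7.0167 0.4743649133336784 [[-0.9812, 0.1928, -0.0066], [0.1928, 0.9812, 0.0008], [0.0067, -0.0005, -1.0]] [-0.17711657 -0.34397122  0.03133615]
[288.6 197.4]
[230.  197.3]
[259.4 144.3]
[259.3 237.8]
```

View pics/w2.png

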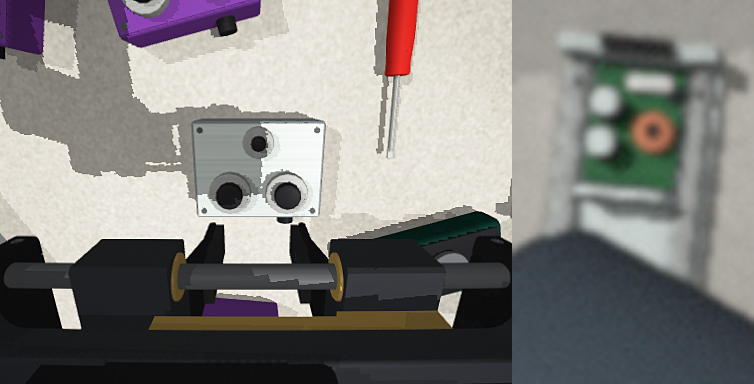

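The wrist view shows the large caps at (229,195) and (287,195), within 2 px of prediction. The fingertips straddle them symmetrically at (214,228) and (298,228). The top crop shows the carrier against the end stop.

```bash
python3 - <<'E'
from h import *; from rig import bot
c=load("pics/w2.npz")
g=cv2.resize(cv2.cvtColor(c["color"],cv2.COLOR_RGB2GRAY)[165:217,205:310],None,fx=4,fy=4)
n,l,st,ce=cv2.connectedComponentsWithStats((g<60).astype(np.uint8))
P=[]
for i in range(1,n):
    if st[i,4]>2000: u=(ce[i]+.5)/4-.5+[205,165];P.append(onz(c,u,.065));print(u,st[i,4]/16,P[-1].round(4))
s=bot.read_state();print(s["position"],s["tcp_rot"].round(4)[:,2])
goto(s,(.5478,-.186,.085),-.194)
for w in (214,298):
  print(w,[onz(c,(w,228),z).round(4) for z in (.159,)])
E
```

```text
[286.82741256 195.46584613] 541.4375 [ 0.5526 -0.1594]
[228.95979843 195.23664614] 558.125 [ 0.5418 -0.2131]
[ 0.54519676 -0.18545021  0.15869015] [-6.7e-03  8.0e-04 -1.0e+00]
offset [-0.0032 -0.      0.0737] dr [-0.03 -0.38 -0.02] d [ 0.0026 -0.0005 -0.0737]
214 [array([ 0.5331, -0.2115])]
298 [array([ 0.5432, -0.1603])]
```

{"fn": "servo_tool", "kwargs": {"targets": [{"offset": [-0.003,0,0.03],"dr": [0,-0.4,0]},{"offset": [-0.003,0,0.055],"dr": [0,-0.4,0]},{"offset": [-0.003,0,0.07],"dr": [0,-0.4,0]},{"offset": [-0.003,0,0.08],"dr": [0,-0.4,0]},{"offset": [-0.003,0,0.084],"dr": [0,-0.4,0]},{"offset": [-0.003,0,0.086],"dr": [0,-0.4,0]},{"offset": [-0.003,0,0.086],"dr": [0,-0.4,0]},{"offset": [-0.003,0,0.086],"dr": [0,-0.4,0]}]}}

```text
time_s: 7.78
position: [0.5482, -0.1865, 0.0734]
tcp_rot: [[-0.981, 0.193, 0.002], [0.193, 0.981, -0.001], [-0.002, -0.001, -1.0]]
force: [-0.6, 0.5, 0.5]
opening: 0.479
grasp_force: 0.0
```

{"fn": "servo_tool", "kwargs": {"targets": [{"offset": [0,0,0.004],"dr": [0,0,0]},{"offset": [0,0,0.006],"dr": [0,0,0]},{"offset": [0,0,0.008],"dr": [0,0,0]},{"offset": [0,0,0.009],"dr": [0,0,0]},{"offset": [0,0,0.009],"dr": [0,0,0]}]}}

```text
time_s: 8.2
position: [0.548, -0.1864, 0.0641]
tcp_rot: [[-0.981, 0.194, 0.001], [0.194, 0.981, -0.001], [-0.001, -0.001, -1.0]]
force: [-0.8, 0.5, 5.2]
opening: 0.471
grasp_force: 2.6
```

At 3 mm depth, 5.2 N is exactly two springs, so both buttons are being pressed. I'll press fully and hold.

{"fn": "servo_tool", "kwargs": {"targets": [{"offset": [0,0,0.0015],"dr": [0,0,0]},{"offset": [0,0,0.003],"dr": [0,0,0]},{"offset": [0,0,0.004],"dr": [0,0,0]},{"offset": [0,0,0.004],"dr": [0,0,0]},{"offset": [0,0,0.004],"dr": [0,0,0]}]}}

```text
time_s: 8.62
position: [0.5481, -0.1864, 0.0613]
tcp_rot: [[-0.981, 0.193, 0.002], [0.193, 0.981, -0.001], [-0.002, -0.001, -1.0]]
force: [-1.8, 1.0, 12.1]
opening: 0.47
grasp_force: 6.1
```

The buttons are bottomed out: 12 N against 8 N of springs, at 61 mm height. Hold for over two seconds.

{"fn": "servo_tool", "kwargs": {"targets": [{"offset": [0,0,0],"dr": [0,0,0]},{"offset": [0,0,0],"dr": [0,0,0]},{"offset": [0,0,0],"dr": [0,0,0]},{"offset": [0,0,0],"dr": [0,0,0]},{"offset": [0,0,0],"dr": [0,0,0]},{"offset": [0,0,0],"dr": [0,0,0]},{"offset": [0,0,0],"dr": [0,0,0]},{"offset": [0,0,0],"dr": [0,0,0]},{"offset": [0,0,0],"dr": [0,0,0]},{"offset": [0,0,0],"dr": [0,0,0]},{"offset": [0,0,0],"dr": [0,0,0]},{"offset": [0,0,0],"dr": [0,0,0]},{"offset": [0,0,0],"dr": [0,0,0]},{"offset": [0,0,0],"dr": [0,0,0]},{"offset": [0,0,0],"dr": [0,0,0]},{"offset": [0,0,0],"dr": [0,0,0]},{"offset": [0,0,0],"dr": [0,0,0]},{"offset": [0,0,0],"dr": [0,0,0]},{"offset": [0,0,0],"dr": [0,0,0]},{"offset": [0,0,0],"dr": [0,0,0]}]}}

```text
time_s: 10.28
position: [0.548, -0.1864, 0.0614]
tcp_rot: [[-0.981, 0.193, 0.002], [0.193, 0.981, -0.001], [-0.002, -0.001, -1.0]]
force: [-1.8, 0.8, 12.0]
opening: 0.47
grasp_force: 6.1
```

{"fn": "servo_tool", "kwargs": {"targets": [{"offset": [0,0,0],"dr": [0,0,0]},{"offset": [0,0,0],"dr": [0,0,0]},{"offset": [0,0,0],"dr": [0,0,0]},{"offset": [0,0,0],"dr": [0,0,0]},{"offset": [0,0,0],"dr": [0,0,0]},{"offset": [0,0,0],"dr": [0,0,0]},{"offset": [0,0,0],"dr": [0,0,0]},{"offset": [0,0,0],"dr": [0,0,0]}]}}

```text
time_s: 10.95
position: [0.5481, -0.1864, 0.0614]
tcp_rot: [[-0.981, 0.193, 0.002], [0.193, 0.981, -0.001], [-0.002, -0.001, -1.0]]
force: [-1.5, 1.0, 12.7]
opening: 0.473
grasp_force: 6.1
```

{"fn": "servo_tool", "kwargs": {"targets": [{"offset": [0,0,-0.003],"dr": [0,0,0]},{"offset": [0,0,-0.006],"dr": [0,0,0]},{"offset": [0,0,-0.01],"dr": [0,0,0]},{"offset": [0,0,-0.02],"dr": [0,0,0]},{"offset": [0,0,-0.04],"dr": [0,0,0]},{"offset": [0,0,-0.07],"dr": [0,0,0]},{"offset": [0,0,-0.1],"dr": [0,0,0]},{"offset": [0,0,-0.1],"dr": [0,0,0]},{"offset": [0,0,-0.1],"dr": [0,0,0]},{"offset": [0,0,-0.1],"dr": [0,0,0]}]}}

```text
time_s: 11.78
position: [0.5467, -0.1857, 0.1592]
tcp_rot: [[-0.981, 0.193, -0.001], [0.193, 0.981, 0.0], [0.001, 0.0, -1.0]]
force: [-0.5, 0.9, -0.1]
opening: 0.469
grasp_force: 0.0
```

```bash
python3 - <<'E'
from h import *; from rig import bot,viewer
s=bot.read_state();print(s["position"],s["time_s"],s["force"])
c=viewer.capture("wrist")["color"]; t=viewer.capture("side")["color"][140:275,175:320]
cv2.imwrite("pics/f.png",np.hstack([c[100:380,150:360],cv2.resize(t,(301,280),interpolation=2)])[:,:,::-1])
E
```

```text
[ 0.54670673 -0.18565299  0.15922219] 11.7833 [-0.45898414  0.86592533 -0.10006917]
```

View pics/f.png

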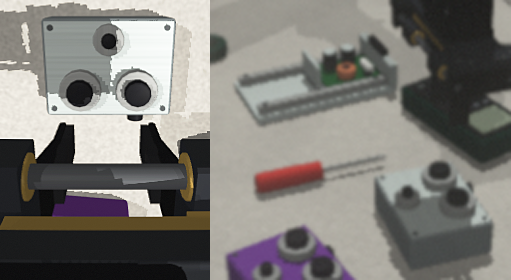

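The buttons are up (caps at (80,93) and (138,93)), the carrier is at the end stop (360,75), and the arm is clear. Handing in.

```bash
python3 -c "
from rig import ticket
print(ticket.hand_in())"
```

```text
the job is handed in; nothing more can be done
None
```

The carrier is pushed home against the end stop, both large buttons were held fully down together for over two seconds and released, and the job is handed in; no verdict came back.

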